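# Close a fish tray in the lid press and hold the lever at the third click

## Robot

A 6-joint arm with a two-finger parallel gripper is mounted at the origin on the work surface. World frame = base frame: x ahead of the robot, y to its left, z up, the work surface at z = 0. Lengths are in m, angles in degrees, forces in N, time in s.
With the tool pointing down it reaches from about 0.4 to 0.825 m from the base axis. Payload 7 kg.
Tool frame: the origin (TCP) lies at the centre of the arm's flange, where the gripper is bolted on; the fingertips stand 178 mm ahead of it and the grasp point (between the pads) lies 159 mm ahead of it; x points along the fingers, y is the direction in which the jaws open and shut, and the axes are right-handed (so a half turn about x gives the same grasp; the last joint's range is limited). The gripper opens to 88 mm and grips with 3 to 60 N. Pads are 19 mm wide; open, the fingers measure 130 mm over their backs; the gripper's body (78 mm by 193 mm) begins 47 mm behind the grasp point.
Start: joints at [92.137, 20.546, 0.682, 0, -70.136, -16.507], TCP at [0.168, 0.654, 0.405] pointing down, gripper open.
Joint ranges: [-176.03, 176.03], [-82.01, 121.73], [-58.28, 71.71], [-173.87, 95.51], [-174.79, -0.11], [-173.66, 173.66]. Speed limits (degrees/s): [136.94, 136.94, 172.46, 180, 180, 180].

## Interface

Orientations are given as [roll, pitch, yaw] about the fixed x, y, z axes, in that order (R = Rz(yaw) Ry(pitch) Rx(roll)).
In Python, from plant import ctrl gives the robot as it stands. The module is installed in compiled form; this text tells all that it offers.
- The arm moves only by the shell command python3 -m inch 'ROWS'. ROWS is JSON, one flat list of numbers, 7 for each row, row after row: the shift along the tool's x, y, z in m, then the turn, a rotation vector about the tool's x, y, z in degrees, then the finger opening in m, from 0 to 0.0876. In form: [dx, dy, dz, rx, ry, rz, hand, dx, dy, dz, rx, ry, rz, hand, ...]. A call has 1 to 20 rows; each row shifts and turns the pose as measured when the row begins, along the tool's axes as they then stand; what a row does not reach is not made up. A row lasts 1/8 s, in which the tool goes at most 62.5 mm and 10.7 degrees, less where a joint would pass 70% of its speed; a pose out of reach is approached as far as the arm can. A call with a gripper value outside its range is refused whole. The fingers move at their own pace and stop on an object; the grip force is fixed at half the most. Time passes only in rows, so rows that do not move let the fingers close. It gives the time, the measured TCP pose, the force and the opening at its end, in the units of the state.
- ctrl.get_obs(): the state, without advancing time (a new reading comes with each control period).
- ctrl.snapshot(name): name is "scene" or "top" or "wrist"; returns a dict with "color" (384x512x3 uint8, red, green, blue), "depth" (384x512 float32, m along the optical axis (not along the pixel's ray), 0 where there is no reading), "K" (3x3 intrinsics, pixels), "position" and "attitude" of the camera in the world; the wrist camera has in their place "hand_eye" (4x4, takes a point from camera to tool coordinates, whose origin is the TCP and whose axes are the tool frame's). Camera axes: x right, y up, looking along -z (the intrinsics and any distortion apply to the point x, -y, -z); pixel columns grow to the right and rows downward; lengths in m; the calibration is good to about 2 mm. A picture is of the moment at which its call begins: read the wrist's pose just before it.
- ctrl.close_job(): hands the job in, once; it reports no verdict.
The state is a dict: "clock": time; "joint_pos": joint angles; "qvel": joint speeds; "tau": joint torques, N m; "tool_pos": TCP position; "orientation": TCP orientation; "force": force on the tool from outside, world axes, zero at the start; "moment": the same for the moment, N m; "opening": finger opening in m.
Only numpy, scipy, OpenCV 4.12 (cv2) and the standard library are available. Lean on these libraries where they do the work, as an engineer would, in place of code of your own. Each camera call takes 0.05 s, during which the arm holds its last target.

## Task

Push the white-rimmed tray of orange pieces along the board to its outlined place under the lid press, squarely and fully home against the steel backstop. Then press the red lever handle down past the first two clicks to the third click (green mark), not on to the red mark below it, and keep holding it there against its spring: finish while still holding it, with the pad pressing on the tray's lid. Leave the other things on the board where they are.

Things in the scene. Friction and masses are not known exactly. Their poses are not given: they have to be found in the camera images.
- tray: White-rimmed lidded tray with orange pieces, loose, rigid, 0.25 to 0.6 kg, 130 (its x) x 150 (its y) x 40 high, upright sides. Origin: centre of its underside, on the board (z = 0). Starts to the left (+y) of the press. Its sides can be pushed; when home its -y side (a 130 wide side) touches the backstop, so the +y side is the one to push last.
- tray_place (a point): Where the tray's origin belongs: centre of the blue outline painted on the board (flush, no step) under the lid press. Axes as a tray in place: it enters along -y until its -y side meets the steel backstop, whose face is at y = -75, 120 wide (x -60 to 60), 35 high. Nothing guides the tray sideways.
- press: Grey lid press, fixed; same origin and axes as tray_place. Body: x -55 to 75, y -132 to -75, 80 high, with two cheeks on it (x -38 to 58) to 200 high. Its head overhangs the place: x -25 to 25, y -75 to -8, 80 to 100 high (155 at y below -63), pad beneath. Click marks (white, white, white, green, red) on an arc beside the lever, the top one being the rest position.
- lever (a joint): Lever angle, rad: 0 at rest (up), grows as the handle goes down. Clicks at 0.22, 0.44 and 0.66 (third, green mark); red mark 0.82, stop 0.86. A spring drives it back to 0 from everywhere, clicks too: 5 N in the dips to 13 N over the bumps on the way, about 10 N to stay at the third click. From about 0.47 on the pad meets the lid of a tray in place.
- lever_handle (a point): Centre of the red round handle bar, 26 in diameter, 90 long, along y of tray_place; press from above. At lever angle q it is 170 cos(0.40 - q) towards -x of tray_place and 170 sin(0.40 - q) up from lever_pivot: centre 244 above the board at rest; 208, 171, 134 at the three clicks; 109 at the red mark.
- lever_pivot (a point): The lever's hinge on the press, fixed, 178 above the board; hinge along y of tray_place; at x = 30, y = -105 in tray_place.
- lever_grip: The red handle bar as a body; origin as lever_handle. Its y axis lies along the bar; the bar can turn stiffly about it, like a sleeve, which does not matter.
- press_pad: Black rubber pad under the press head, 50 x 50 x 12, at x = 0, y = -38 of tray_place; origin: centre of its underside, 60 above the board at rest. It goes down 42.4 mm per rad of lever and is sprung (0.8 N per mm).
- tray_dark: the other packed tray, dark red pieces and blue lid rim, 130 x 150 x 40; leave alone. Origin: centre of its underside.
- bowl: steel bowl, 140 across, 60 tall; leave alone. Origin: centre of its underside.
- jar: glass jar with yellow cap, 70 across, 90 tall; leave alone. Origin: centre of its underside.
- bottle: white bottle with blue cap, 60 across, 170 tall; leave alone. Origin: centre of its underside.
- tape_roll: orange roll of tape lying flat, 90 across, 40 tall; leave alone. Origin: centre of its underside.
- marker: black and red marker pen lying flat, 125 long, 18 thick; leave alone. Origin: centre of its underside.
- weight: brass scale weight, 52 across, 72 tall; leave alone. Origin: centre of its underside.

How it is judged:
By the outcome, as a careful person would: the job done as asked, in the order asked, and still so for the second after the job is handed in, while the arm keeps its last pose, push and grip.
It also fails if it takes over 72 s, if anything falls off the work surface, if the arm or the gripper's body presses on something with over 40 N, if the wrist force passes 120 N, or if a joint passes its speed limit or range.

## Working session

There is one attempt and no reset: what is moved stays moved. The work goes in short steps, Python scripts to look and compute and a shell command to move; the robot and the scene stay as the last step left them, time stands still between calls to the robot, and variables do not carry over. Pictures are saved under pics/ and viewed, and the job is handed in when it is done.

```bash
mkdir -p pics
cat > h.py <<'E'
import numpy as np, cv2
from plant import ctrl
from scipy.spatial.transform import Rotation as R
def snap(n,f):
    s=ctrl.snapshot(n); cv2.imwrite('pics/'+f,cv2.cvtColor(s['color'],cv2.COLOR_RGB2BGR)); np.savez('pics/'+f+'.npz',**s); return s
E
python3 - <<'E'
from h import *
o=ctrl.get_obs(); print(o)
for n in('scene','top'):
    s=snap(n,n+'0.png'); print(n,s['K'],s['position'],s['attitude'],[k for k in s])
E
```

```text
{'clock': 0.0, 'joint_pos': array([ 9.21370337e+01,  2.05921947e+01,  6.34198476e-01, -2.12534105e-02,
       -7.01351424e+01, -1.65071759e+01]), 'qvel': array([ 0.01239696, -0.00043661,  0.00105234,  0.03546719, -0.09441701,
        0.04200684]), 'tau': array([-8.07803626e-04, -5.82713842e+01,  2.93068850e+01,  6.99778005e+00,
        7.14774389e-03, -1.51418249e-04]), 'tool_pos': array([0.16747051, 0.6536991 , 0.40371352]), 'orientation': array([ 94.40155919,  89.90474186, -99.97582119]), 'force': array([-0.65761238,  0.28685713, -0.85127415]), 'moment': array([-0.02972669,  0.03073679,  0.05570541]), 'opening': 0.08749330303481098}
scene [[449.24042615   0.         256.23198715]
 [  0.         449.24042615 192.87271185]
 [  0.           0.           1.        ]] [ 1.17567682 -0.799512    1.01090855] [50.26325429 -0.53310518 39.06953953] ['color', 'depth', 'K', 'position', 'attitude']
top [[352.14573903   0.         252.97322178]
 [  0.         352.14573903 193.94959278]
 [  0.           0.           1.        ]] [0.31967134 0.01300559 1.26977258] [ 1.26680971e+01 -7.19807671e-02 -9.15284300e+01] ['color', 'depth', 'K', 'position', 'attitude']
```

View pics/scene0.png

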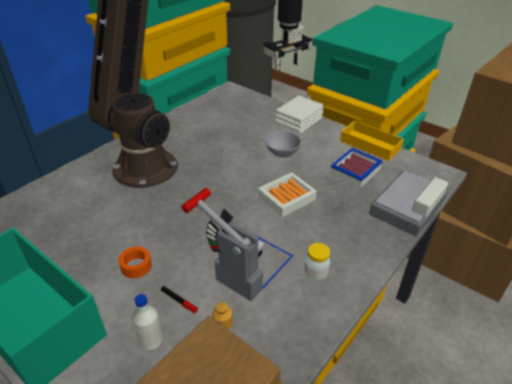

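View pics/top0.png

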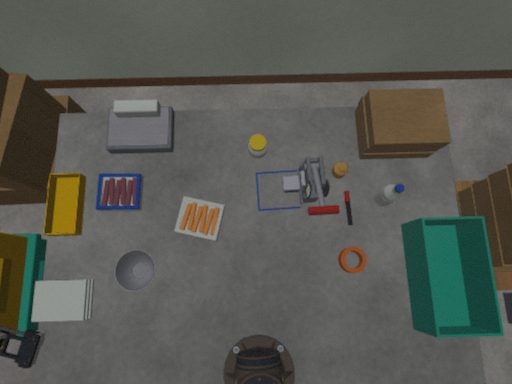

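Scene view: the tray is at about (288,193), left of the press at (238,260), with the red handle at (196,200). Top view: the tray is at (200,219), the blue outline at about (280,190) and the handle at (323,210).

```bash
cat >> h.py <<'E'
def cam(s):
    return R.from_euler('xyz',s['attitude'],degrees=True).as_matrix(), np.array(s['position']), s['K']
def ray(s,uv,z):
    A,p,K=cam(s); uv=np.atleast_2d(uv).astype(float)
    d=np.c_[(uv[:,0]-K[0,2])/K[0,0],-(uv[:,1]-K[1,2])/K[1,1],-np.ones(len(uv))]@A.T
    return p+d*((z-p[2])/d[:,2])[:,None]
def pts(s,m):
    A,p,K=cam(s); v,u=np.nonzero(m&(s['depth']>0)); d=s['depth'][v,u]
    return p+np.c_[(u-K[0,2])/K[0,0]*d,-(v-K[1,2])/K[1,1]*d,-d]@A.T
def load(f): return dict(np.load('pics/'+f+'.npz'))
E
python3 - <<'E'
from h import *
for n in('top','scene'):
    s=load(n+'0.png'); hsv=cv2.cvtColor(s['color'],cv2.COLOR_RGB2HSV); H,S,V=cv2.split(hsv)
    allp=pts(s,np.ones(H.shape,bool)).reshape(-1,3) if (s['depth']>0).all() else None
    red=((H<6)|(H>174))&(S>180)&(V>90)
    nn,l,st,c=cv2.connectedComponentsWithStats(red.astype(np.uint8))
    for i in range(1,nn):
        if st[i,4]>15:
            P=pts(s,l==i); print(n,'red',st[i],c[i].round(1),np.median(P,0).round(3),P.max(0).round(3),P.min(0).round(3))
    blue=(H>105)&(H<125)&(S>110)&(V>60)
    nn,l,st,c=cv2.connectedComponentsWithStats(blue.astype(np.uint8),connectivity=8)
    for i in range(1,nn):
        if st[i,4]>15:
            P=pts(s,l==i); print(n,'blue',st[i],c[i].round(1),np.median(P,0).round(3))
    og=(H>6)&(H<18)&(S>150)&(V>120)
    nn,l,st,c=cv2.connectedComponentsWithStats(og.astype(np.uint8))
    for i in range(1,nn):
        if st[i,4]>15:
            P=pts(s,l==i); print(n,'or',st[i],c[i].round(1),np.median(P,0).round(3))
    # zoom
s=load('top0.png')['color'][140:250,160:360,::-1]; cv2.imwrite('pics/topz.png',cv2.resize(s,None,fx=4,fy=4,interpolation=cv2.INTER_CUBIC))
s=load('scene0.png')['color'][160:310,170:345,::-1]; cv2.imwrite('pics/scz.png',cv2.resize(s,None,fx=4,fy=4,interpolation=cv2.INTER_CUBIC))
E
```

```text
top red [345 192   4   9  25] [346.4 196.1] [ 0.584 -0.336  0.016] [ 0.6   -0.331  0.024] [ 0.569 -0.342  0.011]
top red [309 206  30   8 130] [324.3 209. ] [ 0.498 -0.202  0.255] [ 0.506 -0.157  0.259] [ 0.487 -0.243  0.248]
top blue [256 170  44  41 129] [271.4 190.9] [ 0.608 -0.057  0.   ]
top blue [ 96 174  45  35 469] [119.  191.2] [0.618 0.481 0.039]
top blue [395 184   9   9  61] [399.1 187.8] [ 0.575 -0.467  0.168]
top or [180 203  39  31 573] [199.6 218.3] [0.514 0.193 0.037]
top or [341 247  25  26 258] [353.1 259.1] [ 0.357 -0.335  0.039]
scene red [182 189  28  23 245] [195.5 199.9] [ 0.504 -0.213  0.254] [ 0.512 -0.161  0.26 ] [ 0.49  -0.248  0.237]
scene red [183 301  14  11  82] [189.3 306.1] [ 0.588 -0.343  0.017] [ 0.608 -0.335  0.021] [ 0.567 -0.349  0.003]
scene blue [    0     0    95   135 10008] [48.5 57.2] [-1.251  0.346 -0.009]
scene blue [331 148  51  33 385] [356.4 164.8] [0.631 0.461 0.04 ]
scene blue [259 238  34  50 129] [276.6 261.2] [ 0.686 -0.04   0.002]
scene blue [135 294  12  13 129] [140.5 300. ] [ 0.581 -0.471  0.169]
scene or [270 179  36  25 465] [287.2 191.3] [0.522 0.187 0.039]
scene or [119 246  32  32 697] [135.1 261.4] [ 0.369 -0.339  0.034]
```

View pics/topz.png

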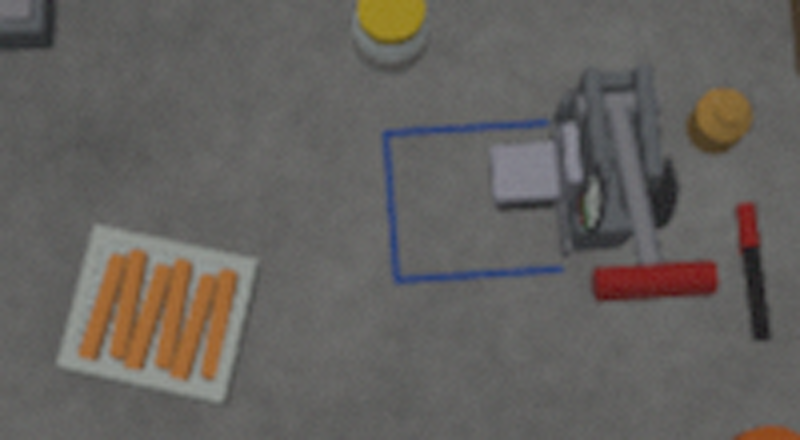

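View pics/scz.png

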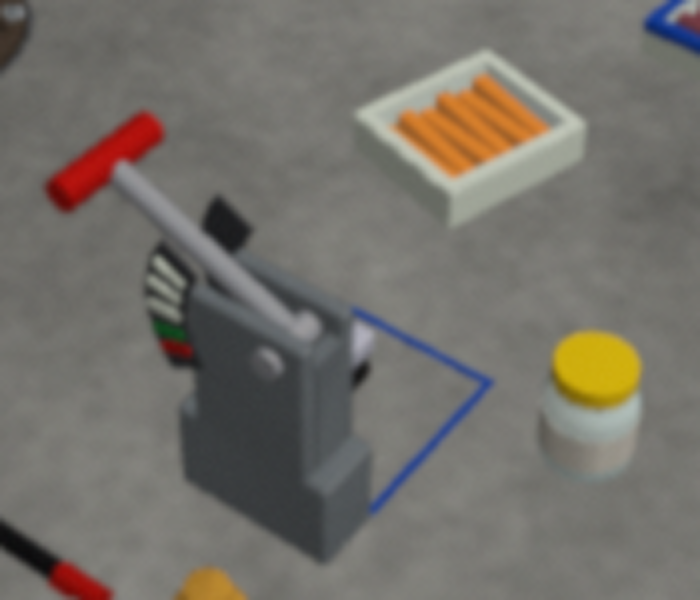

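The zooms show tray rim corners at about (97,226), (257,260), (223,402) and (58,366), and outline corners at (385,131) and (397,282). I'll fit both from the masks in the two views.

Run:
```python
from h import *
for n,roi in(('top',(165,190,235,250)),('scene',(250,165,325,225))):
    s=load(n+'0.png'); H,S,V=cv2.split(cv2.cvtColor(s['color'],cv2.COLOR_RGB2HSV))
    m=np.zeros(H.shape,bool); x0,y0,x1,y1=roi; m[y0:y1,x0:x1]=1
    # tray by depth: points with z 0.03..0.05 in roi
    P=pts(s,m); k=(P[:,2]>.02)&(P[:,2]<.06); print(n,'depth z med',np.median(P[k,2]))
    P=P[k&(P[:,2]>.03)]
    r=cv2.minAreaRect((P[:,:2]*1000).astype(np.float32)); print(' depth rect',r)
    wm=((V>125)&m)|((H>6)&(H<18)&(S>120)&m)
    wm=cv2.morphologyEx(wm.astype(np.uint8),cv2.MORPH_CLOSE,np.ones((5,5)))
    cs,_=cv2.findContours(wm,cv2.RETR_EXTERNAL,cv2.CHAIN_APPROX_NONE); c=max(cs,key=cv2.contourArea)[:,0]
    W=ray(s,cv2.convexHull(c)[:,0],0.04)[:,:2]*1000
    print(' colour rect',cv2.minAreaRect(W.astype(np.float32)))
    # outline
    bl=(H>100)&(H<128)&(S>80)&(V>50)
    roi2=(250,165,310,215) if n=='top' else (252,232,298,292)
    m2=np.zeros(H.shape,bool); x0,y0,x1,y1=roi2; m2[y0:y1,x0:x1]=1
    v,u=np.nonzero(bl&m2); B=ray(s,np.c_[u,v],0)[:,:2]
    np.save('pics/bl_%s.npy'%n,B)
    print(' outline',len(B),B.min(0),B.max(0))
```

```text
top depth z med 0.03760068875145173
 depth rect ((517.1095581054688, 198.32534790039062), (151.1557159423828, 130.6224822998047), 76.01089477539062)
 colour rect ((515.936279296875, 196.74285888671875), (148.8922576904297, 129.21080017089844), 76.06273651123047)
 outline 180 [ 0.54371229 -0.16722854] [ 0.69328282 -0.00868703]
scene depth z med 0.03910219298444817
 depth rect ((515.3118896484375, 197.17440795898438), (156.9171600341797, 138.2293701171875), 75.42510986328125)
 colour rect ((492.8896484375, 204.91030883789062), (174.13499450683594, 272.2203369140625), 68.4471664428711)
 outline 182 [ 0.55776825 -0.16051678] [ 0.69429245 -0.00694501]
```

Run:
```python
from h import *
for n in('top','scene'):
    B=np.load('pics/bl_%s.npy'%n)*1000
    from scipy.optimize import least_squares
    # model: yaw a, centre c; edges at local x=+-hx, y=+75  (outline size approx 130x150, outer)
    a0=np.radians(3)
    def loc(p): 
        a,cx,cy=p[:3]; d=B-[cx,cy]; c,s=np.cos(a),np.sin(a); return d@np.array([[c,-s],[s,c]])
    def f(p):
        L=loc(p); hx,hy=65,75
        d=np.c_[np.abs(L[:,0]-hx),np.abs(L[:,0]+hx),np.abs(L[:,1]-hy)]
        return d.min(1)
    r=least_squares(f,[a0,620,-87],loss='soft_l1',f_scale=2)
    L=loc(r.x); print(n,np.degrees(r.x[0]),r.x[1:],np.median(np.abs(r.fun)))
    for nm,k,ax in(('+x',L[:,0]>58,0),('-x',L[:,0]<-58,0),('+y',L[:,1]>68,1)):
        kk=k&(np.abs(L[:,1])<65) if ax==0 else k&(np.abs(L[:,0])<58)
        if kk.sum()>3:
            A=B[kk]; v=cv2.fitLine(A.astype(np.float32),cv2.DIST_HUBER,0,.01,.01).ravel(); ang=np.degrees(np.arctan2(v[1],v[0]))
            print(nm,kk.sum(),L[kk,ax].mean(),ang, L[kk].min(0),L[kk].max(0))
# press body by depth in top & red handle axis
s=load('top0.png'); P=pts(s,np.ones(s['depth'].shape,bool))
for lo,hi in((.075,.084),(.09,.11),(.19,.21)):
    k=(P[:,2]>lo)&(P[:,2]<hi)&(P[:,0]>.5)&(P[:,0]<.75)&(P[:,1]>-.3)&(P[:,1]<-.05); Q=P[k]
    print(lo,len(Q),Q[:,:2].min(0),Q[:,:2].max(0),cv2.minAreaRect((Q[:,:2]*1000).astype(np.float32)))
for n in('top','scene'):
    s=load(n+'0.png');H,S,V=cv2.split(cv2.cvtColor(s['color'],cv2.COLOR_RGB2HSV))
    red=((H<6)|(H>174))&(S>180)&(V>90); nn,l,st,c=cv2.connectedComponentsWithStats(red.astype(np.uint8))
    i=1+np.argmax(st[1:,4]); v,u=np.nonzero(l==i); W=ray(s,np.c_[u,v],.25)[:,:2]*1000
    print(n,'handle',cv2.minAreaRect(W.astype(np.float32)))
```

```text
top 2.5825710747418955 [618.4542047  -87.93598537] 3.54708154351146
+x 53 70.18802392363723 -88.055695 [ 67.37809028 -64.22159835] [73.54152665 63.96515345]
-x 54 -69.59797704887771 -87.49463 [-72.45946472 -61.56108645] [-66.43794259  63.6248894 ]
+y 45 75.1603508069361 2.0771914 [-56.12810645  72.58995379] [54.56664902 77.73622226]
scene 2.363071725009188 [622.94458998 -87.41422442] 1.92722542061491
+x 95 65.01994039180117 -87.21507 [ 60.97382743 -64.98756941] [68.96362823 64.24971759]
+y 66 75.04303022454299 1.9842441 [-57.1039741   70.99016699] [57.90760586 79.2576612 ]
0.075 102 [ 0.56846701 -0.21484965] [ 0.69501363 -0.11401317] ((624.5578002929688, -184.10617065429688), (99.34019470214844, 112.54875946044922), 62.392642974853516)
0.09 260 [ 0.58598134 -0.20886427] [ 0.67672838 -0.0968928 ] ((614.501953125, -145.79617309570312), (95.59137725830078, 99.53652954101562), 26.0462703704834)
0.19 369 [ 0.55223026 -0.22499727] [ 0.67996899 -0.16319849] ((616.8432006835938, -192.71200561523438), (127.49298095703125, 60.304508209228516), 2.0069706439971924)
top handle ((497.0152587890625, -200.80877685546875), (18.142940521240234, 85.24594116210938), 1.3763071298599243)
scene handle ((501.3001403808594, -205.3051300048828), (28.461334228515625, 99.4334487915039), 2.3720827102661133)
```

Run:
```python
from h import *
for n in('top','scene'):
    s=load(n+'0.png');H,S,V=cv2.split(cv2.cvtColor(s['color'],cv2.COLOR_RGB2HSV))
    y=(H>22)&(H<32)&(S>150)&(V>100); 
    nn,l,st,c=cv2.connectedComponentsWithStats(y.astype(np.uint8))
    for i in range(1,nn):
        if st[i,4]>60 and st[i,4]<800:
            P=pts(s,l==i); print(n,'yel',st[i],c[i].round(1),np.median(P,0).round(3),ray(s,c[i],.09).round(3))
o=ctrl.get_obs(); print(R.from_euler('xyz',o['orientation'],degrees=True).as_matrix().round(3))
```

```text
top yel [250 135  16  16 203] [257.3 142. ] [ 0.774 -0.015  0.089] [[ 0.773 -0.016  0.09 ]]
scene yel [146   2  81  32 374] [184.2  17.2] [-0.553  0.766  0.241] [[-0.895  1.075  0.09 ]]
scene yel [310  69 127  47 762] [375.1  96.2] [ 0.453  0.999 -0.008] [[0.467 0.907 0.09 ]]
scene yel [350 110  73  41 315] [381.2 137.8] [0.582 0.716 0.006] [[0.642 0.621 0.09 ]]
scene yel [308 243  22  19 328] [318.5 251.9] [ 0.778 -0.023  0.09 ] [[ 0.778 -0.023  0.09 ]]
[[-0.    -0.248 -0.969]
 [-0.001 -0.969  0.248]
 [-1.     0.001 -0.   ]]
```

Jar at (0.775, -0.02), clear of the path. Tray at (0.516, 0.197) with yaw −14°; place at about (0.618, −0.092) with yaw +2.3°. First I'll push the −x side square in +x, then the +y side in −y.

```bash
cat >> h.py <<'E'
def go(x,y,z,yawjaw):
    """print tool-frame shift and turn about tool x to put TCP at x,y,z with tool y axis at world angle yawjaw"""
    o=ctrl.get_obs(); M=R.from_euler('xyz',o['orientation'],degrees=True).as_matrix()
    a=np.radians(yawjaw); ty=np.array([np.cos(a),np.sin(a),0]); tx=np.array([0,0,-1.]); T=np.c_[tx,ty,np.cross(tx,ty)]
    d=np.array([x,y,z])-o['tool_pos']
    print('t',round(o['clock'],2),'pos',o['tool_pos'].round(4),'jaw',np.degrees(np.arctan2(M[1,1],M[0,1])).round(2),'F',o['force'].round(1),'open',round(o['opening'],4))
    print('shift mm',(M.T@d*1000).round(1),'rotvec',R.from_matrix(M.T@T).as_rotvec(degrees=True).round(2))
E
python3 -m inch '[0,0,0,-8.4,0,0,0.08, 0,0,0,-8.4,0,0,0.08, 0,0.053,-0.025,0,0,0,0.08, 0,0.053,-0.025,0,0,0,0.08, 0,0.053,-0.025,0,0,0,0.08, 0,0.053,-0.025,0,0,0,0.08, 0,0.053,-0.025,0,0,0,0.08, 0,0.053,-0.025,0,0,0,0.08, 0,0.053,-0.025,0,0,0,0.08, 0,0.053,-0.025,0,0,0,0.08, 0,0.053,-0.025,0,0,0,0.08]'
python3 -c "
from h import *
go(.41,.19,.192,272.3)
s=snap('top','top1.png')"
```

```text
clock: 1.48
tool_pos: [0.421, 0.1771, 0.4019]
orientation: [81.3, 89.5, -95.3]
force: [1.2, 0.7, -0.1]
opening: 0.0803
t 1.48 pos [0.421  0.1771 0.4019] jaw -86.62 F [ 1.2  0.7 -0.1] open 0.0803
shift mm [209.8 -15.3  10. ] rotvec [ 1.08  0.07 -0.48]
```

```bash
python3 -m inch '[0.03,-0.015,0.015,1,0,-0.5,0.08, 0.05,0,0,0,0,0,0.08, 0.05,0,0,0,0,0,0.08, 0.05,0,0,0,0,0,0.08, 0.03,0,0,0,0,0,0.08, 0,0,0,0,0,0,0.08]'
python3 -c "
from h import *
go(.41,.185,.192,272.3)
s=snap('top','top1.png');s=snap('wrist','w1.png')"
```

```text
clock: 2.28
tool_pos: [0.4074, 0.1833, 0.187]
orientation: [-118.2, 90.0, 63.5]
force: [0.3, 0.4, 0.4]
opening: 0.0798
t 2.27 pos [0.4074 0.1833 0.187 ] jaw -88.25 F [0.3 0.4 0.4] open 0.0798
shift mm [-5.  -1.6 -2.7] rotvec [-0.55 -0.02  0.04]
```

View pics/w1.png

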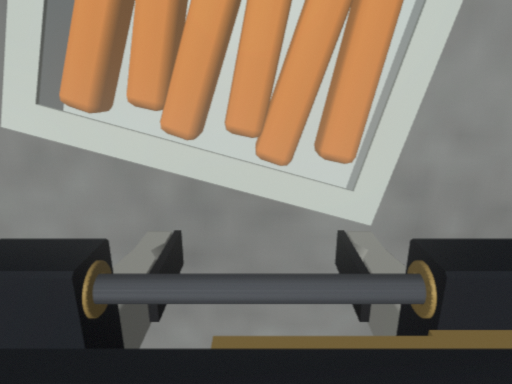

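View pics/top1.png

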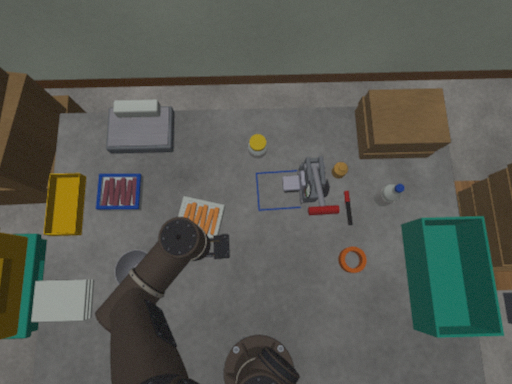

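Wrist view: the tray's near corner is at about (370,222), just ahead of the right finger, so this push should turn it square. Pushing +x in part.

```bash
python3 -m inch '[0,0,-0.012,-0.5,0,0,0.08, 0,0,-0.012,0,0,0,0.08, 0,0,-0.012,0,0,0,0.08, 0,0,-0.012,0,0,0,0.08, 0,0,-0.012,0,0,0,0.08, 0,0,-0.012,0,0,0,0.08, 0,0,-0.012,0,0,0,0.08, 0,0,-0.008,0,0,0,0.08, 0,0,0,0,0,0,0.08]'
python3 -c "
from h import *
go(.531,.185,.188,272.3)
s=snap('wrist','w2.png')"
```

```text
clock: 3.5
tool_pos: [0.5073, 0.1879, 0.1929]
orientation: [-132.2, 89.5, 50.0]
force: [-0.9, -1.2, -0.1]
opening: 0.0803
t 3.5 pos [0.5073 0.1879 0.1929] jaw -87.72 F [-0.9 -1.2 -0.1] open 0.0803
shift mm [  5.    3.9 -23.5] rotvec [-0.03 -0.33  0.37]
```

View pics/w2.png

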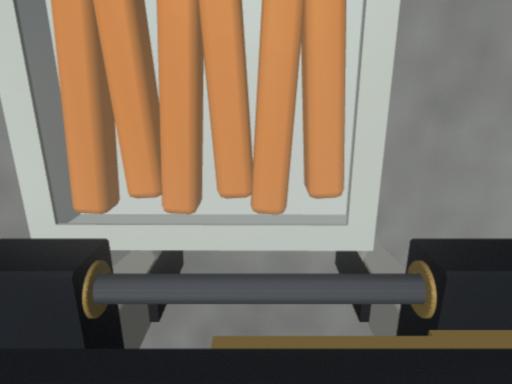

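The tray's near edge is now parallel to the fingers (row 250, corners at about (33,250) and (375,250)). Measuring it.

```bash
cat >> h.py <<'E'
def wray(s,o,uv,z):
    M=R.from_euler('xyz',o['orientation'],degrees=True).as_matrix(); X=s['hand_eye']; K=s['K']
    uv=np.atleast_2d(uv).astype(float)
    d=np.c_[(uv[:,0]-K[0,2])/K[0,0],-(uv[:,1]-K[1,2])/K[1,1],-np.ones(len(uv))]@(M@X[:3,:3]).T
    p=o['tool_pos']+M@X[:3,3]; return p+d*((z-p[2])/d[:,2])[:,None]
E
python3 - <<'E'
from h import *
o=ctrl.get_obs(); s=load('w2.png')
print(s['hand_eye'].round(4), s['K'].round(1))
print(wray(s,o,[(32,250),(376,250),(0,95),(398,0)],.04).round(4))
d=s['depth']; print(d[235,200],d[150,450])
E
```

```text
[[-0.000e+00  2.952e-01 -9.554e-01  1.900e-02]
 [ 1.000e+00 -8.000e-04 -3.000e-04  1.000e-04]
 [-8.000e-04 -9.554e-01 -2.952e-01 -8.120e-02]
 [ 0.000e+00  0.000e+00  0.000e+00  1.000e+00]] [[334.5   0.  258.9]
 [  0.  334.5 189.7]
 [  0.    0.    1. ]]
[[0.5153 0.2906 0.04  ]
 [0.5221 0.1375 0.04  ]
 [0.5819 0.2926 0.04  ]
 [0.6207 0.1437 0.04  ]]
0.14551526 0.17360409
```

```bash
python3 -m inch '[0.002,0,-0.0075,0,0,0,0.08, 0.001,0,-0.0075,0,0,0,0.08, 0,0,-0.0075,0,0,0,0.08, 0,0,0,0,0,0,0.08]'
python3 - <<'E'
from h import *
go(.531,.185,.188,272.3)
E
python3 -m inch '[0,0,0.04,0,0,0,0.06, -0.05,0,0.01,0,0,0,0.06, -0.06,0,0,0,0,0,0.06, -0.06,0,0,0,0,0,0.06, -0.05,0,0,0,0,0,0.06, 0,0,0,0,0,0,0.06]'
python3 - <<'E'
from h import *
go(.60,.25,.40,182.3)
s=snap('top','top3.png'); s=snap('scene','sc3.png');o=ctrl.get_obs(); s=snap('wrist','w3.png')
import pickle; pickle.dump(o,open('pics/o3.pkl','wb'))
E
```

```text
clock: 4.05
tool_pos: [0.5281, 0.1887, 0.1905]
orientation: [-121.8, 89.6, 60.5]
force: [0.3, 0.0, -0.6]
opening: 0.08
t 4.05 pos [0.5281 0.1887 0.1905] jaw -87.64 F [ 0.3  0.  -0.6] open 0.08
shift mm [ 2.4  3.9 -2.8] rotvec [ 0.06 -0.21  0.34]
clock: 4.8
tool_pos: [0.4762, 0.1861, 0.4191]
orientation: [-141.7, 89.0, 40.7]
force: [0.3, 0.4, -1.7]
opening: 0.0603
t 4.8 pos [0.4762 0.1861 0.4191] jaw -87.54 F [ 0.3  0.4 -1.7] open 0.0603
shift mm [  21.4  -58.3 -126.2] rotvec [90.16 -0.12  1.05]
```

View pics/w3.png

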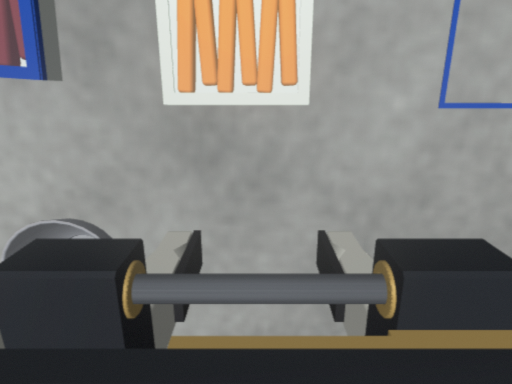

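View pics/top3.png

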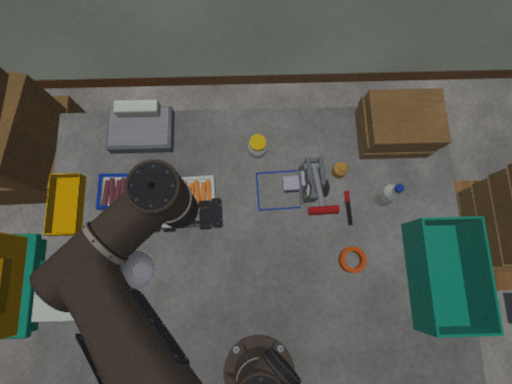

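Wrist view: the tray's near edge is at row 104 (columns 163–309), and the outline corner is at (440,106) with its edges running up and right. I'll measure both in this one view.

Run:
```python
from h import *
import pickle
o=pickle.load(open('pics/o3.pkl','rb')); s=load('w3.png'); print(o['joint_pos'].round(1))
H,S,V=cv2.split(cv2.cvtColor(s['color'],cv2.COLOR_RGB2HSV))
bl=(H>105)&(H<128)&(S>150)&(V>60)
def fit(m,z):
    v,u=np.nonzero(m); W=wray(s,o,np.c_[u,v],z)[:,:2]; L=cv2.fitLine((W*1000).astype(np.float32),cv2.DIST_HUBER,0,.01,.01).ravel(); return L
a=bl.copy(); a[:, :438]=0; a[98:]=0; b=bl.copy(); b[:, :445]=0; b[:98]=0;b[115:]=0
La=fit(a,0);Lb=fit(b,0)
for L in(La,Lb): print('line',np.degrees(np.arctan2(L[1],L[0])).round(2),L[2:].round(1), (a.sum(),b.sum()))
t=np.linalg.solve(np.c_[La[:2],-Lb[:2]],Lb[2:]-La[2:]); print('corner',La[2:]+La[:2]*t[0])
w=(V>150)&(S<60); w[:, :150]=0; w[:,330:]=0; w[130:]=0
print([np.nonzero(w[r])[0][[0,-1]] for r in(5,30,60,90)], [np.nonzero(w[:,c])[0][-1] for c in(170,200,240,280,303)])
uv=[(np.nonzero(w[r])[0][0],r) for r in range(0,100,3)]; uv2=[(np.nonzero(w[r])[0][-1],r) for r in range(0,100,3)]; uv3=[(c,np.nonzero(w[:,c])[0][-1]) for c in range(170,305,4)]
for q in(uv,uv2,uv3):
    W=wray(s,o,q,.04)[:,:2]*1000; L=cv2.fitLine(W.astype(np.float32),cv2.DIST_HUBER,0,.01,.01).ravel(); print('tray',np.degrees(np.arctan2(L[1],L[0])).round(2),W[0].round(1),W[-1].round(1))
```

```text
[ 43.4   4.3 -19.   -0.  -66.1  49. ]
line 2.39 [608.2 -14.9] (np.int64(425), np.int64(268))
line -88.03 [548.3 -47.1] (np.int64(425), np.int64(268))
corner [547.3038   -17.494122]
[array([155, 329]), array([157, 329]), array([150, 329]), array([150, 329])] [np.int64(105), np.int64(105), np.int64(121), np.int64(106), np.int64(129)]
tray -6.53 [633.  294.8] [541.5 303.3]
tray 5.93 [639.9 128.5] [549.4 119.1]
tray 79.71 [536.3 282.8] [518.8 144.4]
```

Run:
```python
from h import *
import pickle
o=pickle.load(open('pics/o3.pkl','rb')); s=load('w3.png')
img=s['color'].astype(int); print(img[90,155:172].tolist()); print(img[90,300:316].tolist()); print(img[98:110,200].tolist())
```

```text
[[147, 149, 145], [147, 148, 145], [147, 149, 146], [147, 149, 146], [148, 149, 145], [148, 149, 145], [153, 155, 151], [193, 199, 192], [220, 225, 220], [222, 227, 222], [222, 227, 222], [222, 227, 222], [222, 227, 222], [222, 227, 222], [222, 227, 222], [222, 227, 221], [222, 227, 222]]
[[223, 228, 223], [223, 228, 223], [223, 228, 222], [223, 228, 223], [223, 228, 222], [223, 228, 223], [223, 228, 223], [223, 227, 222], [221, 226, 220], [198, 203, 196], [164, 166, 162], [154, 154, 151], [154, 155, 152], [153, 154, 151], [154, 154, 151], [152, 153, 149]]
[[223, 228, 222], [223, 227, 222], [224, 228, 222], [223, 228, 222], [223, 228, 223], [221, 226, 221], [206, 212, 204], [161, 163, 159], [145, 147, 143], [145, 146, 143], [144, 145, 142], [143, 144, 140]]
```

Run:
```python
from h import *
import pickle
o=pickle.load(open('pics/o3.pkl','rb')); s=load('w3.png')
G=s['color'][:,:,1].astype(int); w=(G>190); w[:, :145]=0; w[:,325:]=0; w[120:]=0
f=lambda L:L
q1=[(np.nonzero(w[r])[0][0]-.5,r) for r in range(0,100,3)]; q2=[(np.nonzero(w[r])[0][-1]+.5,r) for r in range(0,100,3)]; q3=[(c,np.nonzero(w[:,c])[0][-1]+.5) for c in range(170,305,4)]
LL=[]
for q in(q1,q2,q3):
    W=wray(s,o,q,.04)[:,:2]*1000; L=cv2.fitLine(W.astype(np.float32),cv2.DIST_HUBER,0,.01,.01).ravel(); LL.append(L); print('tray',np.degrees(np.arctan2(L[1],L[0])).round(2),W[0].round(1),W[-1].round(1))
def X(a,b):
    t=np.linalg.solve(np.c_[a[:2],-b[:2]],b[2:]-a[2:]); return a[2:]+a[:2]*t[0]
c1,c2=X(LL[0],LL[2]),X(LL[1],LL[2]); print(c1,c2,np.linalg.norm(c1-c2)); 
d=c1-c2; a=np.arctan2(d[1],d[0])-np.pi/2; print('yaw',np.degrees(a),'centre',(c1+c2)/2+65*np.array([np.cos(a),np.sin(a)]))
```

```text
tray 2.62 [633.  294.3] [542.  290.4]
tray 2.42 [639.3 143.2] [548.5 140.1]
tray -87.51 [536.8 282.8] [542.8 146.3]
[536.52576 289.90027] [543.0698  139.43915] 150.60336
yaw 2.4904165 centre [604.7364  217.49411]
```

```bash
python3 -m inch '[0,0,0,10,0,0,0.06, 0,0,0,10,0,0,0.06, 0,0,0,10,0,0,0.06, 0,0,0,10,0,0,0.06, 0,0,0,10,0,0,0.06, 0,0,0,10,0,0,0.06, 0,0,0,10,0,0,0.06, 0,0,0,10,0,0,0.06, 0,0,0,10,0,0,0.06, 0,0,0,0,0,0,0.06]'
python3 - <<'E'
from h import *
go(.6005,.325,.40,182.2); print(ctrl.get_obs()['joint_pos'].round(1))
E
```

```text
clock: 6.2
tool_pos: [0.4731, 0.1846, 0.3945]
orientation: [126.7, 88.6, -143.8]
force: [-0.1, 0.1, -0.2]
opening: 0.0598
t 6.2 pos [0.4731 0.1846 0.3945] jaw 179.49 F [-0.1  0.1 -0.2] open 0.0598
shift mm [  -9.9 -126.   141.5] rotvec [-2.71 -0.78 -1.11]
[ 43.4   5.6 -20.3  -0.2 -65.4 -43.9]
```

```bash
python3 -m inch '[0,-0.042,0.047,-2.7,-0.8,-1.1,0.06, 0,-0.042,0.047,0,0,0,0.06, 0,-0.042,0.047,0,0,0,0.06, 0,0,0,0,0,0,0.06]'
python3 - <<'E'
from h import *
go(.6005,.325,.192,182.2)
s=snap('wrist','w4.png')
E
```

```text
clock: 6.7
tool_pos: [0.5967, 0.3309, 0.3872]
orientation: [127.9, 89.7, -138.7]
force: [-1.1, -0.4, -0.8]
opening: 0.06
t 6.7 pos [0.5967 0.3309 0.3872] jaw -176.66 F [-1.1 -0.4 -0.8] open 0.06
shift mm [195.2  -4.4  -5.4] rotvec [ 1.14 -0.21 -0.27]
```

View pics/w4.png

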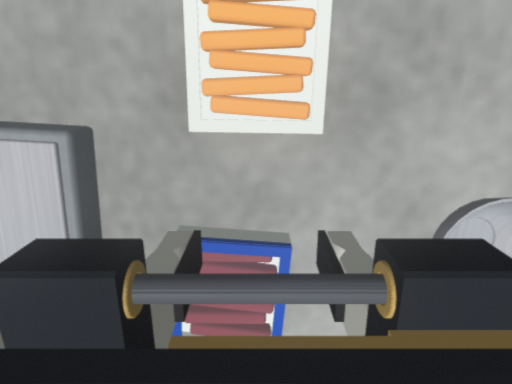

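Wrist view: the tray's +y edge is at row 132 ahead, and the dark tray's edge is at row 243 between the fingers. I'll check the clearance to the dark tray before going down.

Run:
```python
from h import *
o=ctrl.get_obs(); s=load('w4.png')
print(wray(s,o,[(203,240),(291,244)],.04).round(4), wray(s,o,[(180,228)],0).round(4))
print(wray(s,o,[(189,131),(324,133)],.04).round(4))
```

```text
[[0.6506 0.4095 0.04  ]
 [0.5556 0.4089 0.04  ]] [[0.6842 0.4147 0.    ]]
[[0.6654 0.2936 0.04  ]
 [0.5336 0.288  0.04  ]]
```

```bash
python3 -m inch '[0.05,-0.004,-0.006,1.1,0,0,0.06, 0.05,0,0,0,0,0,0.06, 0.05,0,0,0,0,0,0.06, 0.043,0,0,0,0,0,0.06, 0,0,0,0,0,0,0.06]'
python3 - <<'E'
from h import *
go(.601,.310,.19,182.2)
E
```

```text
clock: 7.38
tool_pos: [0.5969, 0.3191, 0.1901]
orientation: [130.3, 89.6, -136.7]
force: [-0.7, 0.4, 0.4]
opening: 0.0598
t 7.38 pos [0.5969 0.3191 0.1901] jaw -177.04 F [-0.7  0.4  0.4] open 0.0598
shift mm [ 0.1 -3.7 -9.3] rotvec [ 0.76 -0.26 -0.3 ]
```

```bash
python3 -m inch '[0,-0.004,-0.01,0.8,-0.2,-0.3,0.06, 0,0,-0.014,0,0,0,0.06, 0,0,-0.014,0,0,0,0.06, 0,0,-0.014,0,0,0,0.06, 0,0,-0.014,0,0,0,0.06, 0,-0.0005,-0.014,0,0,0,0.06, 0,0,-0.014,0,0,0,0.06, 0,-0.0005,-0.014,0,0,0,0.06, 0,0,-0.014,0,0,0,0.06, 0,-0.0005,-0.014,0,0,0,0.06, 0,0,-0.014,0,0,0,0.06, 0,-0.0005,-0.014,0,0,0,0.06, 0,0,0,0,0,0,0.06]'
python3 - <<'E'
from h import *
go(.6157,-.007,.19,182.2)
s=snap('top','top5.png'); s=snap('wrist','w5.png')
E
```

```text
clock: 9.0
tool_pos: [0.612, 0.1447, 0.1975]
orientation: [-57.0, 89.3, 35.2]
force: [0.1, 0.6, 0.2]
opening: 0.06
t 9.0 pos [0.612  0.1447 0.1975] jaw -177.75 F [0.1 0.6 0.2] open 0.06
shift mm [   6.4    2.3 -151.8] rotvec [0.05 0.38 0.58]
```

View pics/w5.png

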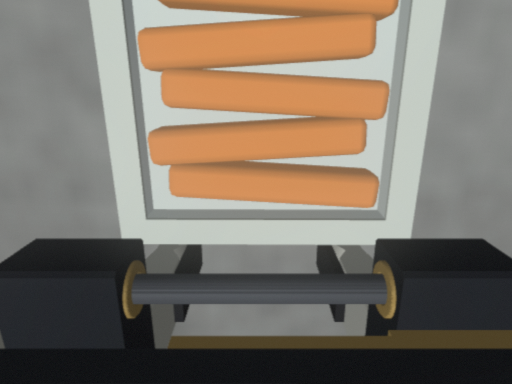

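View pics/top5.png

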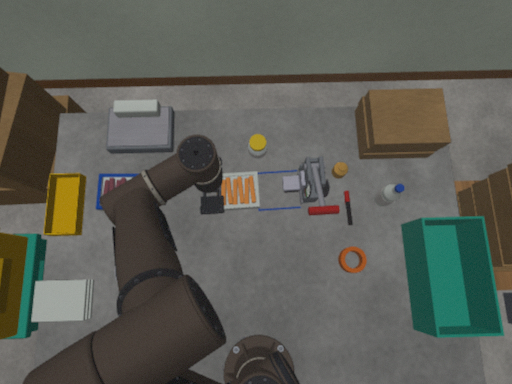

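Tray is flush against both fingers (near edge at row 245, columns 120–412), and in the top view it has just entered the outline.

Run:
```python
from h import *
o=ctrl.get_obs(); s=load('w5.png')
print(s['color'][238,[112,114,116,118,120,122,124],1],s['color'][238,[406,408,410,412,414,416,418],1],s['color'][238:250,260,1])
W=wray(s,o,[(120,245),(412,245)],.04); print(W.round(4))
d=W[0]-W[1]; a=np.arctan2(d[1],d[0]); c=W.mean(0)[:2]-75*np.array([-np.sin(a),np.cos(a)])/1000; print(np.degrees(a),np.linalg.norm(d),'centre',c)
u=np.array([np.cos(np.radians(2.2)),np.sin(np.radians(2.2))]); print('local x rel place', (c-[.5473,-.0175])@u*1000-70)
t=load('top5.png')['color'][150:230,190:340,::-1]; cv2.imwrite('pics/top5z.png',cv2.resize(t,None,fx=5,fy=5,interpolation=cv2.INTER_CUBIC))
```

```text
[ 95  95  96  96  99 135 141] [139 139 125  95  96  94  93] [203 203 205 203 203 200 175 145 135 134 134 134]
[[0.6787 0.1387 0.04  ]
 [0.5457 0.1325 0.04  ]]
2.638191406135574 0.13322930282687065 centre [0.61565739 0.06069267]
local x rel place 1.3086466183592051
```

View pics/top5z.png

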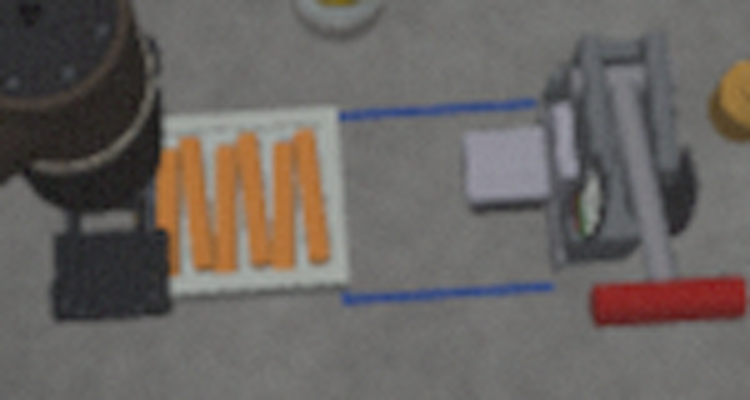

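Run:
```python
from h import *
s=load('top5.png'); Z=lambda p:(190+(p[0]+.5)/5-.5,150+(p[1]+.5)/5-.5)
f=ray(s,[Z((338,105)),Z((350,283))],.04)*1000; l1=ray(s,[Z((345,116)),Z((530,103))],0)*1000; l2=ray(s,[Z((345,299)),Z((550,287))],0)*1000
print(f.round(1),l1.round(1),l2.round(1))
a=np.degrees(np.arctan2(*(l1[0]-l1[1])[:2])),np.degrees(np.arctan2(*(l2[0]-l2[1])[:2])); print('yaw line',a)
d=f[0]-f[1]; print('tray yaw',np.degrees(np.arctan2(d[1],d[0])),np.linalg.norm(d))
th=np.radians(2.2); u=np.array([np.cos(th),np.sin(th)])
print('local x tray',(f[:,:2]@u).round(1),f[:,:2].mean(0)@u,'lines',(l1[:,:2]@u).round(1),(l2[:,:2]@u).round(1))
```

```text
[[682.5 -13.6  40. ]
 [550.8 -18.3  40. ]] [[ 685.6  -19.4    0. ]
 [ 692.  -158.6    0. ]] [[ 546.5  -15.2    0. ]
 [ 551.4 -165.8    0. ]]
yaw line (np.float64(-2.6667962089993464), np.float64(-1.8836548887087117))
tray yaw 2.028755446853752 131.8060182651291
local x tray [681.5 549.6] 615.5496211007287 lines [684.3 685.5] [545.5 544.6]
```

Both views put the tray within about 1 mm of the centreline at about 2.2° yaw. I'll push on straight and slow down near the backstop.

```bash
python3 -m inch '[0.003,0,-0.013,0,0.3,0.4,0.06, 0.003,0,-0.013,0,0,0,0.06, 0.002,0,-0.013,0,0,0,0.06, 0,0,-0.013,0,0,0,0.06, 0,0,-0.013,0,0,0,0.06, 0,0,-0.013,0,0,0,0.06, 0,0,-0.013,0,0,0,0.06, 0,0,-0.013,0,0,0,0.06, 0,0,-0.013,0,0,0,0.06, 0,0,-0.01,0,0,0,0.06, 0,0,0,0,0,0,0.06]'
python3 - <<'E'
from h import *
go(.6157,-.007,.19,182.2)
s=snap('top','top6.png'); s=snap('wrist','w6.png')
E
```

```text
clock: 10.48
tool_pos: [0.6214, 0.0187, 0.1922]
orientation: [-62.5, 89.0, 30.1]
force: [-0.1, 0.9, 0.7]
opening: 0.0601
t 10.47 pos [0.6214 0.0187 0.1922] jaw -177.37 F [-0.1  0.9  0.7] open 0.0601
shift mm [  1.9   6.9 -25.4] rotvec [0.43 0.46 0.87]
```

View pics/w6.png

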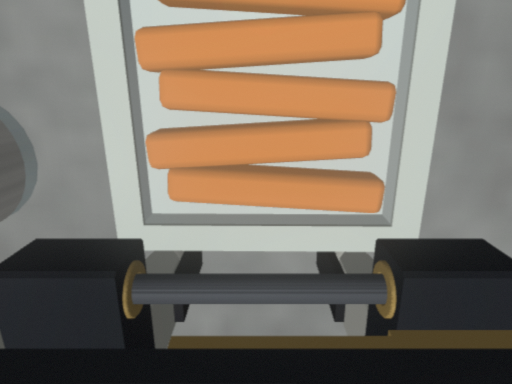

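```bash
python3 - <<'E'
from h import *
o=ctrl.get_obs(); s=load('w6.png')
G=s['color'][:,:,1].astype(int)
print(G[242,108:126],G[242,414:430],G[244:256,260],G[244:256,160],G[244:256,380])
E
python3 - <<'E'
from h import *
t=load('top6.png')['color'][150:230,220:340,::-1]; cv2.imwrite('pics/top6z.png',cv2.resize(t,None,fx=6,fy=6,interpolation=cv2.INTER_CUBIC))
E
```

```text
[43 43 42 41 42 43 44 45 44 46 44 43 45 45 46 45 47 47] [39 38 38 39 38 41 39 38 35 37 37 36 36 36 36 35] [201 202 200 201 201 201 197 155 138 135 135 134] [199 200 199 201 201 195 160 114 101  99  98  99] [47 46 48 48 48 43 46 46 45 43 44 44]
```

View pics/top6z.png

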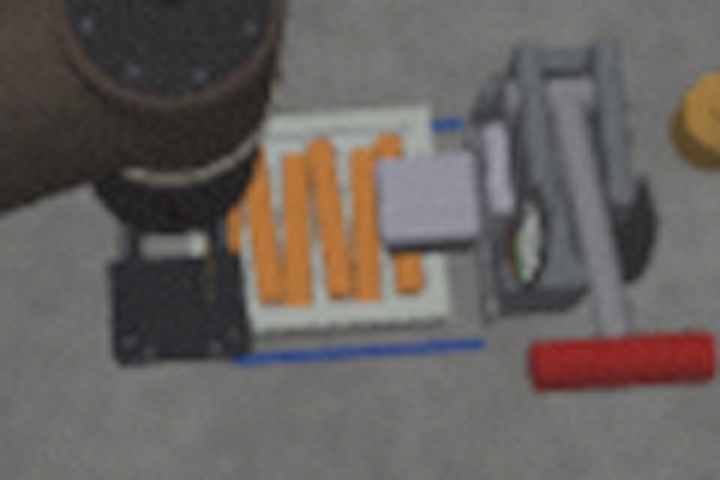

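Run:
```python
from h import *
s=load('top6.png'); Z=lambda p:(220+(p[0]+.5)/6-.5,150+(p[1]+.5)/6-.5)
f=ray(s,[Z((431,104)),Z((450,318))],.04)*1000; l1=ray(s,[Z((447,125))],0)*1000; l2=ray(s,[Z((240,359)),Z((480,344))],0)*1000
d=f[0]-f[1]; print(f.round(1),'tray yaw',np.degrees(np.arctan2(d[1],d[0])),np.linalg.norm(d))
th=np.radians(2.2); u=np.array([np.cos(th),np.sin(th)]); v=np.array([-u[1],u[0]])
print('local x tray',(f[:,:2]@u).round(1),f[:,:2].mean(0)@u,'lines',(l1[:,:2]@u).round(1),(l2[:,:2]@u).round(1), 'front y rel', (f[:,:2]@v))
o=ctrl.get_obs(); s=load('w6.png'); W=wray(s,o,[(117,250),(420,250)],.04)*1000; print(W.round(1),W.mean(0)[:2]@u)
```

```text
[[ 693.2 -138.6   40. ]
 [ 560.5 -143.2   40. ]] tray yaw 1.9735987245840985 132.68160548361922
local x tray [687.3 554.6] 620.9812325062885 lines [685.] [545.2 545. ] front y rel [-165.10083271 -164.57654966]
[[687.7  12.6  40. ]
 [554.5   5.4  40. ]] 621.0225681918496
```

The tray drifted sideways: both views put it about 6 mm too far in +x, with about 25 mm left to the backstop. The contact has been sticking, so I'll angle the last push slightly towards −x and re-measure.

```bash
python3 -m inch '[0.001,0.0015,-0.005,0.4,0.3,0.6,0.06, 0,0.0016,-0.005,0,0,0,0.06, 0,0.0016,-0.005,0,0,0,0.06, 0,0,0,0,0,0,0.06]'
python3 - <<'E'
from h import *
go(.6157,-.007,.19,182.2)
s=snap('top','top7.png'); s=snap('wrist','w7.png'); o=ctrl.get_obs()
th=np.radians(2.2); u=np.array([np.cos(th),np.sin(th)]); v=np.array([-u[1],u[0]]); print('tcp local',o['tool_pos'][:2]@u*1000,o['tool_pos'][:2]@v*1000)
t=s['color'][180:300,:, ::-1]; cv2.imwrite('pics/w7z.png',cv2.resize(t,(800,188)))
t=load('top7.png')['color'][150:230,220:340,::-1]; cv2.imwrite('pics/top7z.png',cv2.resize(t,None,fx=6,fy=6,interpolation=cv2.INTER_CUBIC))
E
```

```text
clock: 11.08
tool_pos: [0.6179, 0.0049, 0.1912]
orientation: [-65.0, 89.6, 27.3]
force: [-0.8, 0.6, -0.8]
opening: 0.06
t 11.07 pos [0.6179 0.0049 0.1912] jaw -177.64 F [-0.8  0.6 -0.8] open 0.06
shift mm [  1.2   2.7 -11.8] rotvec [0.16 0.16 0.34]
tcp local 617.4999186366074 -18.847897000734374
```

View pics/top7z.png

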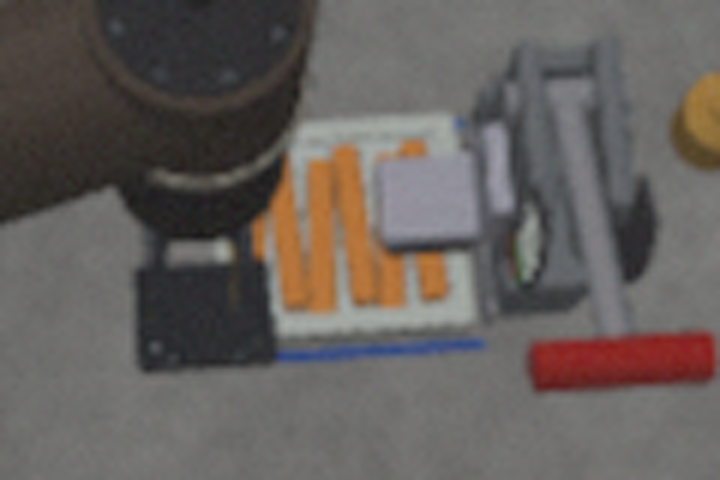

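View pics/w7.png

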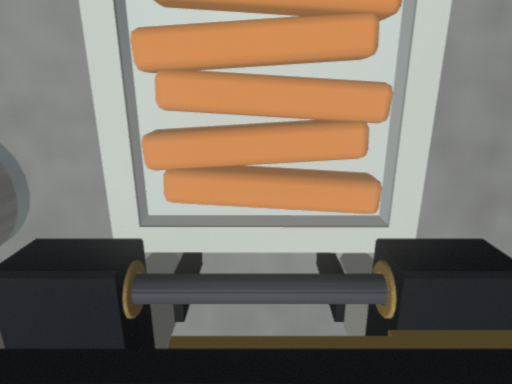

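```bash
cat > m.py <<'E'
from h import *
import sys
th=np.radians(2.2); u=np.array([np.cos(th),np.sin(th)]); v=np.array([-u[1],u[0]])
def tray_w(s,o,c1,c2):
    W=wray(s,o,[c1,c2],.04)*1000; d=W[0]-W[1]; print('wrist: local x off',(W.mean(0)[:2]@u-615).round(1),'yaw',np.degrees(np.arctan2(d[1],d[0])).round(2),'edge y',(W[:,:2]@v).round(1))
E
python3 - <<'E'
from m import *
o=ctrl.get_obs(); s=load('w7.png')
tray_w(s,o,(113,251),(417,251.5))
G=s['color'][:,:,1].astype(int); print(G[225:252:4,106:126]); print(G[225:238:4,408:426])
s=load('top7.png'); Z=lambda p:(220+(p[0]+.5)/6-.5,150+(p[1]+.5)/6-.5)
f=ray(s,[Z((455,112)),Z((474,325))],.04)*1000;print(f.round(1),f[:,:2]@u-615,f[:,:2]@v)
E
```

```text
wrist: local x off 1.9 yaw 2.46 edge y [-29.3 -29.9]
[[137 136 136 138 151 181 199 200 200 200 201 200 201 200 200 199 199 201
  200 201]
 [135 136 136 136 138 159 186 198 200 200 201 200 201 199 200 200 201 200
  201 200]
 [134 134 136 135 136 142 175 196 199 200 199 199 201 199 200 200 200 199
  202 201]
 [131 131 130 132 131 132 150 180 192 193 193 195 194 194 194 194 193 194
  194 194]
 [ 41  44  42  44  45  43  45  46  46  46  47  45  49  45  46  47  46  48
   49  46]
 [ 41  41  43  43  44  43  43  43  42  44  43  45  45  44  44  46  44  46
   45  46]
 [ 38  38  41  39  39  41  41  42  39  40  42  42  43  42  42  43  43  43
   42  46]]
[[201 199 200 199 200 200 200 199 198 176 146 134 135 133 134 135 133 134]
 [199 201 199 199 199 199 200 199 188 158 135 133 134 134 134 134 135 135]
 [198 198 200 198 199 198 200 196 174 145 134 134 135 134 135 135 135 135]
 [193 192 193 193 194 193 191 178 148 131 130 129 130 131 133 131 132 132]]
[[ 687.7 -152.9   40. ]
 [ 555.9 -157.2   40. ]] [ 66.33756831 -65.49586922] [-179.18094394 -178.39507442]
```

Offset is now +0.4 mm (top) and +1.9 mm (wrist). I'll continue towards the backstop in small steps, watching the force.

```bash
python3 -m inch '[0.001,0.0008,-0.005,0.1,0.2,0.3,0.06, 0,0.0006,-0.004,0,0,0,0.06, 0,0,0,0,0,0,0.06]'; python3 -m inch '[0,0.0002,-0.003,0,0,0,0.06, 0,0,0,0,0,0,0.06]' ; python3 -m inch '[0,0.0002,-0.003,0,0,0,0.06]'
```

```text
clock: 11.55
tool_pos: [0.6173, -0.0037, 0.1906]
orientation: [-93.2, 89.9, -0.9]
force: [0.7, -0.3, 0.4]
opening: 0.0597
clock: 11.8
tool_pos: [0.6172, -0.0056, 0.1906]
orientation: [-60.0, 89.8, 32.3]
force: [1.5, 0.4, 1.4]
opening: 0.0602
clock: 11.92
tool_pos: [0.617, -0.0065, 0.1907]
orientation: [-38.7, 89.7, 53.6]
force: [-6.1, 29.2, 5.4]
opening: 0.0604
```

Force jumped to 29 N, so it's against the backstop. Relaxing and checking.

```bash
python3 -m inch '[0,0,0.001,0,0,0,0.06, 0,0,0,0,0,0,0.06]'
python3 - <<'E'
from m import *
go(.6157,-.007,.19,182.2); o=ctrl.get_obs()
s=snap('wrist','w8.png')
G=s['color'][:,:,1].astype(int); 
for r in (225,231,237): print(r,np.nonzero(G[r]>165)[0][[0,-1]])
for c in (135,165,200,260,320,350,385): print(c,np.nonzero(G[200:270,c]>165)[0][-1]+200)
s=snap('top','top8.png');snap('scene','sc8.png')
t=s['color'][150:230,220:340,::-1]; cv2.imwrite('pics/top8z.png',cv2.resize(t,None,fx=6,fy=6,interpolation=cv2.INTER_CUBIC))
t=load('sc8.png')['color'][180:300,180:340,::-1]; cv2.imwrite('pics/sc8z.png',cv2.resize(t,None,fx=5,fy=5,interpolation=cv2.INTER_CUBIC))
E
```

```text
clock: 12.18
tool_pos: [0.6164, -0.0055, 0.1904]
orientation: [-25.9, 89.7, 66.4]
force: [-0.5, -0.0, 0.2]
opening: 0.0602
t 12.18 pos [ 0.6164 -0.0055  0.1904] jaw -177.69 F [-0.5 -0.   0.2] open 0.0602
shift mm [ 0.4  0.8 -1.4] rotvec [0.11 0.23 0.11]
225 [107 415]
231 [108 414]
237 [109 413]
135 237
165 251
200 251
260 252
320 251
350 251
385 237
```

View pics/top8z.png

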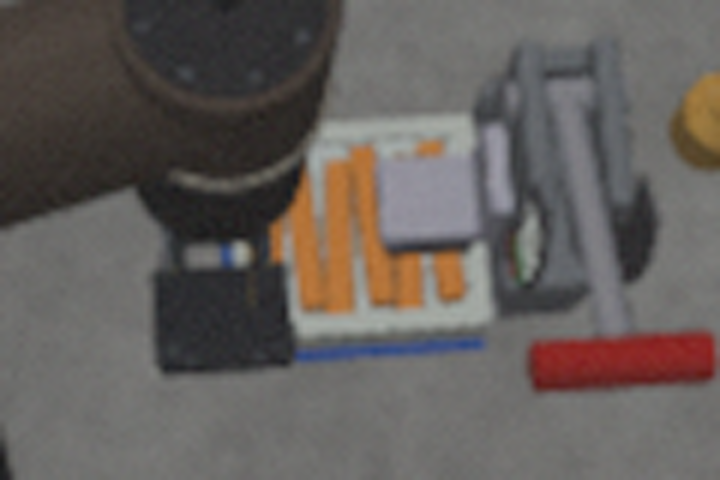

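View pics/sc8z.png

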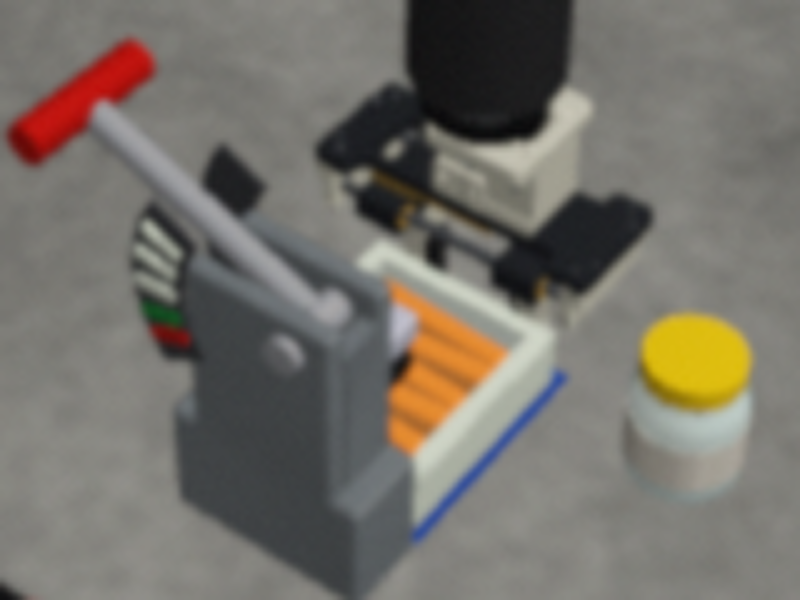

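View pics/w8.png

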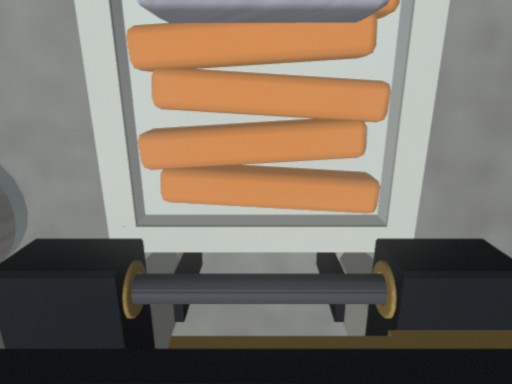

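Home by contact: the scene view shows the tray sitting inside the outline next to the backstop. I'll back off and check all sides from above with the wrist camera.

```bash
python3 -m inch '[0,0,0.03,0,0,0,0.06, 0,0,0.04,0,0,0,0.06, -0.05,0,0.02,0,0,0,0.03, -0.06,0,0,0,0,0,0.01, -0.06,0,0,0,0,0,0, 0,0,0,0,0,0,0]'
python3 - <<'E'
from m import *
import pickle
go(.6157,-.007,.19,182.2); o=ctrl.get_obs(); pickle.dump(o,open('pics/o9.pkl','wb'))
s=snap('wrist','w9.png'); snap('top','top9.png')
E
```

```text
clock: 13.08
tool_pos: [0.6129, 0.0835, 0.3642]
orientation: [79.3, 89.9, 171.4]
force: [0.3, 0.1, -0.8]
opening: 0.0258
t 13.07 pos [0.6129 0.0835 0.3642] jaw -177.9 F [ 0.3  0.1 -0.8] open 0.0258
shift mm [174.2   0.2 -90.6] rotvec [-0.1   0.02 -0.11]
```

View pics/w9.png

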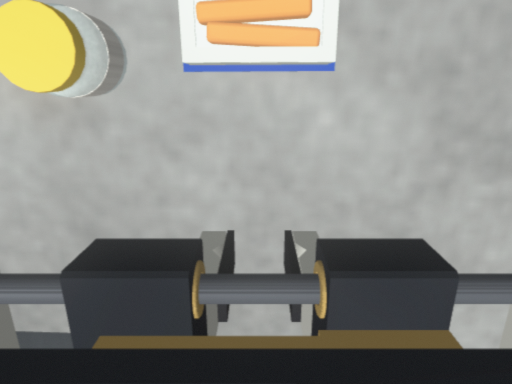

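```bash
python3 - <<'E'
from m import *
import pickle
o=pickle.load(open('pics/o9.pkl','rb')); s=load('w9.png')
C=s['color'].astype(int); bl=(C[:,:,2]-C[:,:,0]>60); v_,u_=np.nonzero(bl); print('blue cols',u_.min(),u_.max(),'rows',v_.min(),v_.max())
L=wray(s,o,[(u_.min()-.5,67.5),(u_.max()+.5,67)],0)*1000
G=C[:,:,1]
e=[]
for r in(20,40,55):
    a=np.nonzero(G[r,150:370]>205)[0]+150; e.append((r,a[0],a[-1]))
print(e)
r,a,b=e[2]; W=wray(s,o,[(a-.5,r),(b+.5,r)],.04)*1000
print('line',L.round(1),'tray',W.round(1))
print('centre x: line',(L[:,:2]@u).mean(),'tray',(W[:,:2]@u).mean(),'widths',np.ptp(L[:,:2]@u),np.ptp(W[:,:2]@u))
for c in(200,320):
    g=G[55:80,c]; print(C[55:80,c].tolist())
E
python3 -c "
import sys;sys.path.insert(0,'.')
import os;os.chdir('.')
from h import *
t=load('top9.png')['color'][150:230,220:340,::-1]; cv2.imwrite('pics/top9z.png',cv2.resize(t,None,fx=6,fy=6,interpolation=cv2.INTER_CUBIC))"
```

```text
blue cols 183 334 rows 62 71
[(20, np.int64(179), np.int64(337)), (40, np.int64(181), np.int64(336)), (55, np.int64(182), np.int64(335))]
line [[690.9 -11.2   0. ]
 [543.6 -17.2   0. ]] tray [[682.9 -19.5  40. ]
 [552.2 -24.4  40. ]]
centre x: line 616.2488226245105 tray 616.2518616606415 widths 147.51846815431293 130.81078264008818
[[241, 245, 242], [242, 245, 242], [242, 245, 242], [242, 245, 242], [242, 245, 242], [241, 245, 241], [240, 244, 239], [218, 223, 217], [172, 177, 170], [152, 158, 161], [105, 125, 191], [82, 112, 201], [80, 111, 202], [82, 113, 203], [81, 112, 202], [82, 113, 200], [104, 125, 183], [165, 170, 179], [181, 183, 181], [182, 184, 180], [182, 184, 181], [182, 185, 181], [181, 183, 179], [181, 184, 180], [182, 184, 180]]
[[242, 245, 242], [242, 245, 241], [242, 245, 241], [242, 245, 241], [242, 245, 242], [241, 244, 240], [229, 234, 228], [179, 185, 178], [155, 160, 159], [123, 140, 175], [91, 118, 196], [82, 113, 203], [82, 113, 204], [81, 112, 202], [80, 111, 202], [94, 119, 200], [160, 166, 183], [176, 178, 176], [177, 178, 176], [176, 179, 176], [177, 179, 175], [177, 179, 176], [177, 179, 176], [179, 181, 179], [178, 180, 177]]
```

View pics/top9z.png

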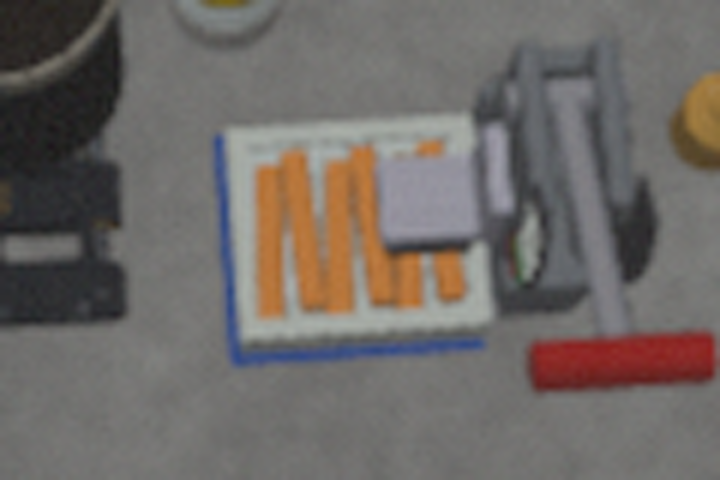

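Wrist check: tray centre and outline centre agree sideways within about 0.1 mm, and the tray is parallel to the outline and at the backstop. Now I'll raise, turn, and go above the handle with the fingers closed.

```bash
python3 -m inch '[-0.02,0,0,-10,0,0,0, -0.02,0,0,-10,0,0,0, -0.02,0,0,-10,0,0,0, -0.02,0,0,-10,0,0,0, -0.02,0,0,-10,0,0,0, -0.015,0,0,-10,0,0,0, 0,0,0,-10,0,0,0, 0,0,0,-10,0,0,0, 0,0,0,-10,0,0,0, 0,0,0,0,0,0,0]'
python3 - <<'E'
from m import *
go(.493,-.203,.475,272.2); print(ctrl.get_obs()['joint_pos'].round(1))
E
```

```text
clock: 14.42
tool_pos: [0.6122, 0.0802, 0.4572]
orientation: [13.6, 87.5, -161.9]
force: [-0.4, 0.2, 0.2]
opening: 0.0005
t 14.43 pos [0.6122 0.0802 0.4572] jaw -85.45 F [-0.4  0.2  0.2] open 0.0005
shift mm [ -9.2 273.  141.8] rotvec [ 2.34  2.37 -0.62]
[ 25.5  14.4  -1.1  -0.3 -77.   69.2]
```

```bash
python3 -m inch '[-0.009,0.045,0.022,2.3,2.4,-0.6,0, -0.005,0.045,0.024,0,0,0,0, 0,0.045,0.024,0,0,0,0, 0,0.045,0.024,0,0,0,0, 0,0.045,0.024,0,0,0,0, 0,0.045,0.024,0,0,0,0, 0,0,0,0,0,0,0]'
python3 - <<'E'
from m import *
go(.493,-.203,.475,272.2); print(ctrl.get_obs()['joint_pos'].round(1))
snap('wrist','w10.png'); s=snap('scene','sc10.png')
E
```

```text
clock: 15.3
tool_pos: [0.4751, -0.2019, 0.4654]
orientation: [13.9, 89.3, -165.9]
force: [0.7, 0.1, -0.3]
opening: 0.0001
t 15.3 pos [ 0.4751 -0.2019  0.4654] jaw -89.79 F [ 0.7  0.1 -0.3] open 0.0001
shift mm [ -9.8   1.2 -17.8] rotvec [-1.99  0.68 -0.16]
[ -1.1   3.6 -13.3   0.2 -73.8  91.3]
```

View pics/w10.png

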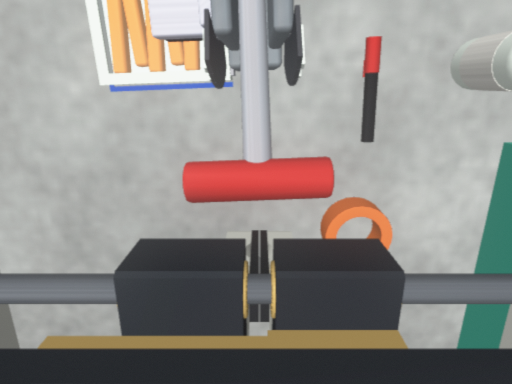

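View pics/sc10.png

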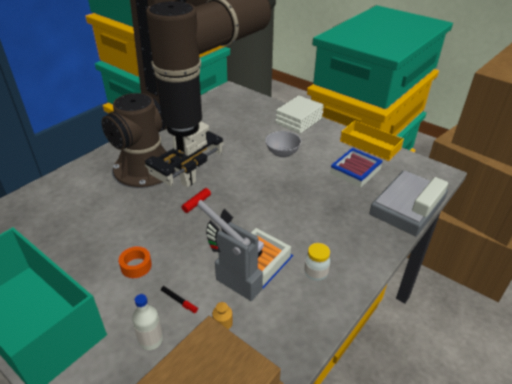

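Wrist view: the red bar spans columns 184–333 at row about 180, centred on the fingers.

Run:
```python
from m import *
o=ctrl.get_obs(); s=load('w10.png'); C=cv2.cvtColor(s['color'],cv2.COLOR_RGB2HSV)
red=((C[:,:,0]<6)|(C[:,:,0]>174))&(C[:,:,1]>150); n,l,st,c=cv2.connectedComponentsWithStats(red.astype(np.uint8)); i=1+np.argmax(st[1:,4]); print(st[i],c[i])
print('handle',wray(s,o,[c[i],(184,181),(333,178)],.25).round(4))
p=(int(c[i][0]),int(c[i][1])); M=R.from_euler('xyz',o['orientation'],degrees=True).as_matrix();X=s['hand_eye'];K=s['K']
d=float(s['depth'][p[1],p[0]]); q=np.array([(p[0]-K[0,2])/K[0,0]*d,-(p[1]-K[1,2])/K[1,1]*d,-d]); print('depth pt',o['tool_pos']+M@(X[:3,:3]@q+X[:3,3]))
```

```text
[ 183  158  150   43 5625] [258.03662222 179.47502222]
handle [[ 0.501  -0.1999  0.25  ]
 [ 0.4997 -0.1549  0.25  ]
 [ 0.5023 -0.2455  0.25  ]]
depth pt [ 0.50300667 -0.19990511  0.25586037]
```

```bash
python3 -m inch '[0,0,-0.018,-2,0.7,0,0, 0.012,0,0,0,0,0,0, 0.01,0,0,0,0,0,0, 0,0,0,0,0,0,0]'
python3 -c "
from m import *
go(.493,-.201,.437,272.2)"
```

```text
clock: 15.9
tool_pos: [0.4975, -0.1973, 0.4398]
orientation: [51.7, 89.9, -125.7]
force: [-0.3, 0.2, 0.6]
opening: 0.0004
t 15.9 pos [ 0.4975 -0.1973  0.4398] jaw -87.43 F [-0.3  0.2  0.6] open 0.0004
shift mm [2.8 3.5 4.7] rotvec [ 0.37  0.08 -0.1 ]
```

```bash
python3 -m inch '[0.004,0.003,0.004,0.4,0,0,0, 0.006,0,0.002,0,0,0,0, 0.006,0,0.002,0,0,0,0, 0.006,0,0.001,0,0,0,0, 0.006,0,0.001,0,0,0,0, 0.006,0,0,0,0,0,0]'
python3 -c "
from m import *
go(.486,-.201,.437,272.2)"
```

```text
clock: 16.65
tool_pos: [0.4855, -0.2005, 0.4135]
orientation: [156.1, 89.5, -21.7]
force: [-3.9, 2.7, 6.7]
opening: 0.0006
t 16.65 pos [ 0.4855 -0.2005  0.4135] jaw -87.8 F [-3.9  2.7  6.7] open 0.0006
shift mm [-23.5   0.6  -0.7] rotvec [-0.   -0.44 -0.19]
```

```bash
python3 -m inch '[0.007,0,0,0,-0.4,0,0, 0.007,0,0,0,0,0,0, 0.007,0,0,0,0,0,0, 0.007,0,0,0,0,0,0, 0.007,0,0,0,0,0,0, 0.007,0,0,0,0,0,0]'
python3 -c "
from m import *
go(.487,-.201,.325,272.2)"
```

```text
clock: 17.4
tool_pos: [0.4813, -0.2007, 0.378]
orientation: [144.9, 89.6, -33.0]
force: [-3.2, 2.9, 6.7]
opening: 0.0002
t 17.4 pos [ 0.4813 -0.2007  0.378 ] jaw -87.86 F [-3.2  2.9  6.7] open 0.0002
shift mm [53.   0.3 -5.4] rotvec [-0.06 -0.29 -0.2 ]
```

```bash
python3 -m inch '[0.007,0,-0.002,0,-0.3,-0.2,0, 0.007,0,-0.002,0,0,0,0, 0.007,0,-0.001,0,0,0,0, 0.007,0,-0.001,0,0,0,0, 0.006,0,-0.001,0,0,0,0]'
python3 -c "
from m import *
go(.490,-.201,.325,272.2)
snap('scene','sc11.png'); snap('wrist','w11.png')"
```

```text
clock: 18.02
tool_pos: [0.4847, -0.2011, 0.3485]
orientation: [113.1, 89.9, -64.8]
force: [-4.3, 4.8, 11.8]
opening: 0.0007
t 18.02 pos [ 0.4847 -0.2011  0.3485] jaw -87.93 F [-4.3  4.8 11.8] open 0.0007
shift mm [23.5  0.1 -5.3] rotvec [-0.13 -0.02 -0.05]
```

View pics/w11.png

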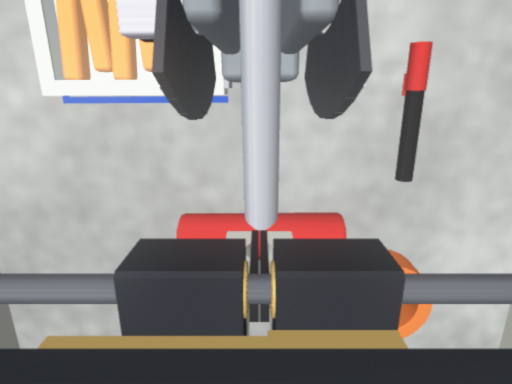

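The bar sits under the closed fingertips at about q 0.52, past the second click. Slowing down for the third.

```bash
python3 -m inch '[0.006,0,-0.001,0,0,0,0, 0.006,0,-0.001,0,0,0,0, 0.005,0,-0.001,0,0,0,0]'; python3 -m inch '[0.004,0,-0.001,0,0,0,0]'; python3 -m inch '[0.003,0,0,0,0,0,0]';python3 -m inch '[0.003,0,0,0,0,0,0]'
python3 -c "
from m import *
go(.490,-.201,.325,272.2)"
```

```text
clock: 18.5
tool_pos: [0.4863, -0.2009, 0.3345]
orientation: [164.9, 89.8, -13.1]
force: [-2.7, 1.8, 7.2]
opening: 0.0006
clock: 18.62
tool_pos: [0.4867, -0.2009, 0.3312]
orientation: [166.7, 89.8, -11.3]
force: [-3.9, 3.3, 7.9]
opening: 0.0003
clock: 18.75
tool_pos: [0.4866, -0.2009, 0.3291]
orientation: [169.8, 89.7, -8.2]
force: [-1.7, 3.4, 9.4]
opening: 0.0004
clock: 18.88
tool_pos: [0.4866, -0.2009, 0.3273]
orientation: [171.1, 89.6, -6.9]
force: [-3.6, 3.0, 10.0]
opening: 0.0006
t 18.88 pos [ 0.4866 -0.2009  0.3273] jaw -87.98 F [-3.6  3.  10. ] open 0.0006
shift mm [ 2.4  0.2 -3.4] rotvec [-0.18 -0.39 -0.06]
```

```bash
python3 -m inch '[0.003,0,0,0,0,0,0]';python3 -m inch '[0.003,0,0,0,-0.3,0,0]'; python3 -m inch '[0.001,0,0,0,0,0,0, 0.001,0,0,0,0,0,0]'
python3 -c "
from m import *
go(.490,-.201,.325,272.2)
s=snap('scene','sc12.png'); snap('wrist','w12.png')
t=s['color'][180:300,180:340,::-1]; cv2.imwrite('pics/sc12z.png',cv2.resize(t,None,fx=5,fy=5,interpolation=cv2.INTER_CUBIC))
go(.490,-.201,.325,272.2)"
```

```text
clock: 19.0
tool_pos: [0.4866, -0.2009, 0.3256]
orientation: [172.0, 89.5, -6.0]
force: [-2.8, 4.5, 10.1]
opening: 0.0008
clock: 19.12
tool_pos: [0.487, -0.2008, 0.3244]
orientation: [166.9, 89.6, -11.1]
force: [-0.9, 4.6, 11.7]
opening: 0.0004
clock: 19.38
tool_pos: [0.4866, -0.2008, 0.3251]
orientation: [169.0, 89.4, -9.0]
force: [-4.4, 4.1, 10.3]
opening: 0.0001
t 19.38 pos [ 0.4866 -0.2008  0.3251] jaw -87.96 F [-4.4  4.1 10.3] open 0.0001
shift mm [ 0.2  0.3 -3.4] rotvec [-0.16 -0.56 -0.11]
t 19.48 pos [ 0.4865 -0.2008  0.3252] jaw -87.96 F [-4.2  4.  10.9] open 0.0001
shift mm [ 0.2  0.3 -3.5] rotvec [-0.16 -0.57 -0.11]
```

View pics/sc12z.png

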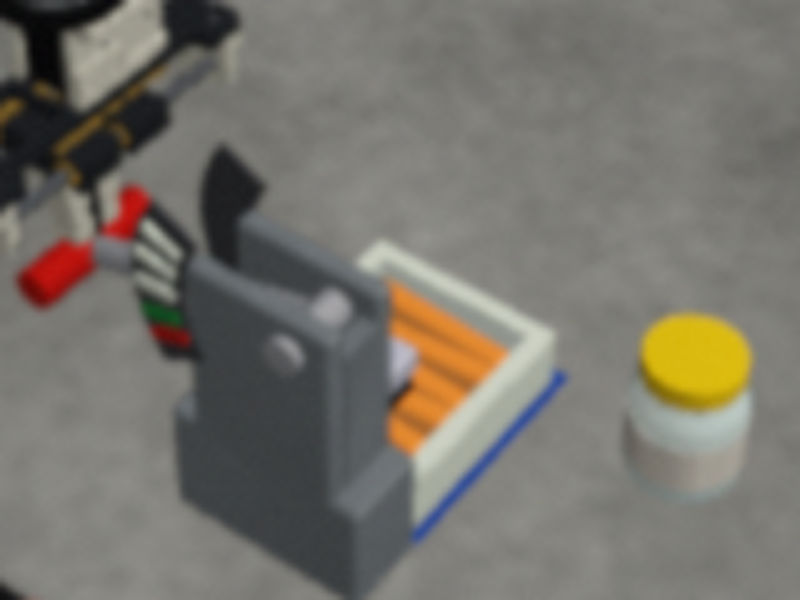

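View pics/w12.png

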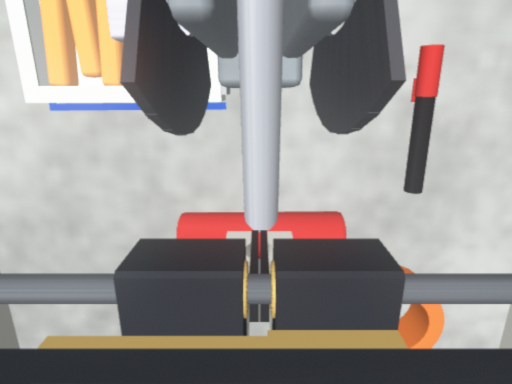

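Run:
```python
from m import *
for f in('scene0.png','sc11.png','sc12.png'):
    s=load(f); H,S,V=cv2.split(cv2.cvtColor(s['color'],cv2.COLOR_RGB2HSV))
    red=((H<6)|(H>174))&(S>170)&(V>80); red[:, :175]=0; red[:,215:]=0; red[255:]=0
    n,l,st,c=cv2.connectedComponentsWithStats(red.astype(np.uint8)); 
    idx=[i for i in range(1,n) if st[i,4]>20]; print(f,[st[i].tolist() for i in idx])
    P=pts(s,np.isin(l,idx)); lv=P[:,:2]@v; print(' depth z pct95,max',np.percentile(P[:,2],[50,95,100]).round(4),'x at top',P[np.argsort(-P[:,2])[:20],0].mean().round(4))
    # extreme lower-left end of the bar: cast on vertical plane local y of end (-150 from place y)
    A,p,K=cam(s); i=min(idx,key=lambda i:st[i,0]); vv,uu=np.nonzero(l==i); k=uu<=uu.min()+1
    print(' left end px',uu[k].mean(),vv[k].mean())
    q=(uu[k].mean()-.5,vv[k].mean()); d=A@np.array([(q[0]-K[0,2])/K[0,0],-(q[1]-K[1,2])/K[1,1],-1]); 
    yl=-.150; n2=np.array([v[0],v[1],0]); o0=np.array([.619,-.0935,0])@n2+yl
    t=(o0-p@n2)/(d@n2); print(' end pt',(p+t*d).round(4))
```

```text
scene0.png [[182, 189, 28, 23, 253]]
 depth z pct95,max [0.2541 0.2588 0.2602] x at top 0.5009
 left end px 182.71428571428572 206.85714285714286
 end pt [ 0.4945 -0.2484  0.2503]
sc11.png [[199, 211, 10, 10, 55], [182, 222, 14, 12, 110]]
 depth z pct95,max [0.166  0.1714 0.174 ] x at top 0.4887
 left end px 182.625 229.0
 end pt [ 0.4829 -0.2488  0.1648]
sc12.png [[201, 218, 9, 9, 44], [184, 229, 14, 12, 110]]
 depth z pct95,max [0.1434 0.1498 0.2284] x at top 0.4992
 left end px 184.71428571428572 235.85714285714286
 end pt [ 0.4876 -0.2487  0.1417]
```

Three height readings agree: the bar centre is at about 134–135 mm (third click = 134), and the hold is steady at about 10.5 N. Final check of the tray and the other objects.

Run:
```python
from m import *
o=ctrl.get_obs(); s=snap('top','top13.png')
a=load('top0.png')['color'].astype(int); b=s['color'].astype(int); d=np.abs(a-b).max(2)
for n,(x,y) in dict(dark=(119,191),bowl=(135,270),jar=(258,145),bottle=(390,193),tape=(353,259),marker=(348,208),weight=(340,170)).items(): print(n,np.percentile(d[y-12:y+12,x-12:x+12],95))
t=s['color'][140:230,220:370,::-1]; cv2.imwrite('pics/top13z.png',cv2.resize(t,None,fx=5,fy=5,interpolation=cv2.INTER_CUBIC))
print(o['tool_pos'],o['force'])
```

```text
dark 15.0
bowl 15.0
jar 18.0
bottle 26.25
tape 17.0
marker 67.0
weight 59.0
[ 0.48653351 -0.20078051  0.32518295] [-4.1503014   4.02600197 10.90889071]
```

View pics/top13z.png

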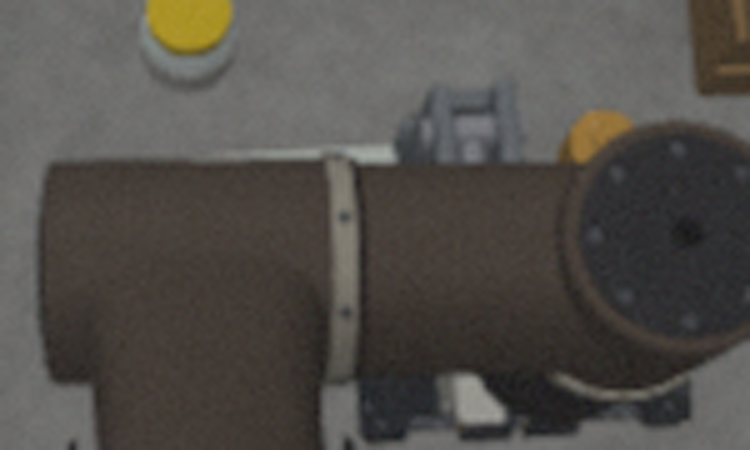

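The arm hides the tray in the top view. In the scene view the tray corner (555,335) and outline look the same before and after the press. The marker and weight differences come from the arm covering them. Handing in.

```bash
python3 -c "
from plant import ctrl
o=ctrl.get_obs(); print(o['clock'],o['tool_pos'],o['force']); print(ctrl.close_job())"
```

```text
19.525 [ 0.48651179 -0.20078288  0.3251578 ] [-4.34945767  4.59699498 10.64344883]
the job is handed in; nothing more can be done
None
```

The tray is home against the backstop and the lever is held at the third click. I handed the job in at 19.5 s with the arm still pressing.

**Tray:** I squared it by pushing its −x side, then pushed its +y side home. It drifted about 6 mm sideways on the way, so I angled the last stretch to bring it back. It met the backstop at a brief 29 N. The check from above showed it centred sideways on the outline to within 0.1 mm and parallel to it.

**Lever:** I pressed it with closed fingertips through the first two clicks to the third. Fingertip height, scene-camera depth and a ray cast all put the bar centre at about 134–135 mm, against 134 mm for the third click. That is a lever angle of about 0.65–0.66, with the upward push on the tool steady at about 10–11 N. At that angle the pad should be on the lid, but I did not see or measure the contact itself.

**Checks that disagreed or fell short:**
- **Mid-push readings:** the top and wrist cameras differed by about 1.5 mm on the sideways offset; the later check from above settled it.
- **Tray after pressing:** the arm hid it in the last top view. The scene view showed its corner in the same place as before.
- **Other objects:** the marker and weight were covered, or partly covered, by the arm in the last top view, so only earlier pictures show them in place. The others looked unchanged.

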